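# Load the tube viewer and aim its mirror

## Robot

A 6-joint arm with a two-finger parallel gripper is mounted at the origin on the work surface. World frame = base frame: x ahead of the robot, y to its left, z up, the work surface at z = 0. Lengths are in m, angles in rad, forces in N, time in s.
With the tool pointing down it reaches from about 0.275 to 0.875 m from the base axis. Payload 12.5 kg.
Tool frame: the origin (TCP) lies on the centre line of the jaws, within the pads' length; the fingertips stand r.finger_overhang ahead of it and the grasp point (between the pads) lies 3 mm ahead of it (r.finger_overhang is the distance from the TCP to the fingertips, in m); z points along the fingers, y is the direction in which the jaws open and shut (so a half turn about z gives the same grasp; the last joint's range is limited). The gripper opens to 85 mm and grips with 20 to 120 N. Pads are 22 mm wide; open, the fingers measure 114 mm over their backs; the gripper's body (76 mm by 85 mm) begins 54 mm behind the grasp point. The pads swing forward as they close: fully open they stand 13 mm farther back than shut.
Start: joints at [1.239, 0.351, 1.652, -0, 1.139, -0.085], TCP at [0.134, 0.533, 0.253] pointing down, gripper open.
Joint ranges: [-2.75, 2.75], [-0.79, 2.1], [0.01, 2.65], [-1.57, 4.71], [0.07, 3.14], [-2.87, 2.87]. Speed limits (rad/s): [2.22, 2.22, 2.79, 3.14, 3.14, 3.14].

## Interface

Orientations are given as a unit quaternion [x, y, z, w].
In Python, from cell import r, optics gives the robot as it stands. The module is installed in compiled form; this text tells all that it offers. Calls block until the motion is done:
- r.move_to(position, orientation): joint-space move of the TCP to a pose.
- r.move_linear(position, rot=None, vel=0.15): straight line of the TCP; rot=None keeps the orientation; vel is the mean speed in m/s.
- r.set_joints(angles): joint-space move.
- r.set_gripper(opening, squeeze=None): opening from 0.0 (shut) to 1.0 (fully open); squeeze is the grip in N (None keeps the last); returns when the fingers have stopped.
- r.sleep(seconds).
- r.inverse_kinematics(position, orientation): joint angles nearest the present ones, or None.
- optics.get_image(name): name is "scene" or "top" or "wrist"; returns a dict with "pixels" (384x512x3 uint8, red, green, blue), "depth" (384x512 float32, m along the optical axis (not along the pixel's ray), 0 where there is no reading), "fx", "fy", "cx", "cy" (pixels), "camera_from_world" (4x4, takes a point from world to camera coordinates); the wrist camera has in their place "mount" (4x4, takes a point from camera to tool coordinates, whose origin is the TCP and whose axes are the flange's). Camera axes: x right, y down, z forward; pixel columns grow to the right and rows downward; lengths in m; the calibration is good to about 2 mm. A picture is of the moment at which its call begins: read the wrist's pose just before it.
A pose or a line that the arm cannot do raises r.PlanningError and nothing moves.
- r.hand_in(): hands the job in, once; it reports no verdict.
Readings, each from a call of its own:
- r.current_t(): time.
- r.current_q(): joint angles.
- r.current_qvel(): joint speeds.
- r.current_effort(): joint torques, N m.
- r.current_tool_pos(): TCP position.
- r.current_ee_rot(): TCP orientation.
- r.current_contact_force(): force on the tool from outside, world axes, zero at the start.
- r.current_torque(): the same for the moment, N m.
- r.current_opening(): opening from 0.0 (shut) to 1.0 (fully open).
Only numpy, scipy, OpenCV 4.12 (cv2) and the standard library are available. Lean on these libraries where they do the work, as an engineer would, in place of code of your own. Each camera call takes 0.05 s, during which the arm holds its last target. There are 200 camera calls.

## Task

Take the tube with the orange cap and band from the green rack and stand it fully down in the empty black socket of the tube viewer, and let go of it. Then swing the viewer's spring-return mirror (the red pin is its handle) until the blue camera, looking at the middle of the mirror, sees the orange band there, and finish still holding the mirror at that angle. Leave the other tubes in the rack and the brown bottle where they stand.

Things in the scene. Friction and masses are not known exactly. Their poses are not given: they have to be found in the camera images.
- tube_center (a point): Centre, half-way up, of the loose tube to load: an upright white cylinder 29 mm in diameter, 114 mm tall in all; the top 14 mm is an orange cap 34 mm in diameter; orange band from 46 to 74 mm above its flat foot. About 45 g. z is its axis. It stands in any one of the three holes of the green rack, foot 10 mm above the bench
- blue_a_center (a point): Centre, half-way up, of a loose tube of the same size with a blue cap and grey band, in another hole of the green rack; to be left alone
- blue_b_center (a point): Centre, half-way up, of a second such blue-capped tube in the green rack; to be left alone
- rack: Green rack block fixed to the bench, 200 mm (its x) by 64 mm (its y) by 50 mm high, origin at the centre of its underside; three holes 33 mm in diameter and 40 mm deep in a row along its x axis, 65 mm apart, the middle one at its centre
- socket_mouth (a point): Centre of the rim of the one empty socket on the viewer: a black upright cup, 42 mm outside, 34 mm bore, 30 mm deep. The rim is 46 mm above the bench, the inner floor 16 mm, so a seated tube's centre is 73 mm above the bench. Three like sockets hold fixed blue-capped tubes
- viewer: Tube viewer: round grey base plate 12 mm thick, 370 mm across, fixed to the bench, with mirror, blue camera and four sockets on an arc 155 mm from the mirror's axis, at bearings 15, -10, -35, -60 degrees (from its x axis towards its y axis); the empty one may be any. Origin: on the mirror's upright turning axis at bench level; z up; x points away from the robot at yaw 0
- lens (a point): Front of the lens of the viewer's blue camera, 190 mm from the mirror's axis at a bearing of 60 degrees from the viewer's x axis, 75 mm above the bench; it looks level at the mirror's axis. The tube shows in mid-mirror when the mirror's normal halves the angle between the directions from the axis to this lens and to the loaded tube
- mirror (a joint): Turn of the mirror about its upright axis, rad, anticlockwise from above, 0 to 1.35. An upright plate 84 mm wide, its middle 75 mm above the bench, its face on the axis. At value 0 (rest) the face's normal has a bearing of -20 degrees (-0.349 rad) from the viewer's x axis; at value q, -0.349 + q. A spring drives it back to 0: 1.2 N at the pin at rest, 2.5 N at 1 rad
- pin (a point): Red upright round pin, 16 mm in diameter, from 123 to 169 mm above the bench, on the steel lever (top face 123 mm above the bench) behind the mirror. This point is on the pin's axis, 148 mm above the bench, 80 mm from the mirror's axis, straight opposite the face's normal, and goes round with the mirror
- bottle: Loose brown glass bottle, 60 mm in diameter and 130 mm tall, standing on the bench left of the viewer; origin at the centre of its foot; to be left alone

How it is judged:
By the outcome, as a careful person would: the job done as asked, in the order asked, and still so for the second after the job is handed in, while the arm keeps its last pose, push and grip.
It also fails if it takes over 58 s, if anything falls off the work surface, if the arm or the gripper's body presses on something with over 40 N, if the wrist force passes 120 N, or if a joint passes its speed limit or range.

## Working session

There is one attempt and no reset: what is moved stays moved. The work goes in short steps, each a Python script; the robot and the scene stay as the last script left them, time stands still between calls to the robot, and variables do not carry over. Pictures are saved under pics/ and viewed, about 8 in all and at most 12, crops included, and the job is handed in when it is done.

```bash
mkdir -p pics
python3 - <<'E'
from cell import r, optics
import cv2,numpy as np
ims=[]
for n in("top","scene"):
    d=optics.get_image(n); np.savez(n,**d); cv2.imwrite(f"pics/{n}.png",d["pixels"][:,:,::-1])
    print(n,d["fx"],d["cx"],d["cy"],np.round(d["camera_from_world"],3).tolist())
print(r.finger_overhang,r.current_t(),r.current_ee_rot(),r.current_opening())
E
```

```text
top 434.05803858673386 261.3619171534844 190.33751953149627 [[0.004, -1.0, 0.028, 0.001], [-0.999, -0.005, -0.046, 0.551], [0.046, -0.028, -0.999, 1.317], [0.0, 0.0, 0.0, 1.0]]
scene 464.1104674954504 250.282305375281 197.7899812575661 [[-0.301, 0.954, 0.011, 0.15], [0.79, 0.256, -0.557, -0.375], [-0.534, -0.159, -0.831, 1.506], [0.0, 0.0, 0.0, 1.0]]
0.022 0.1 [ 1.23079612e-01  9.92396663e-01 -5.10259530e-04 -1.09331817e-04] 0.9954653696239455
```

View pics/top.png

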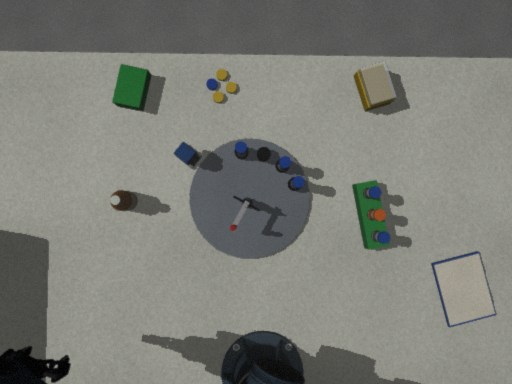

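View pics/scene.png

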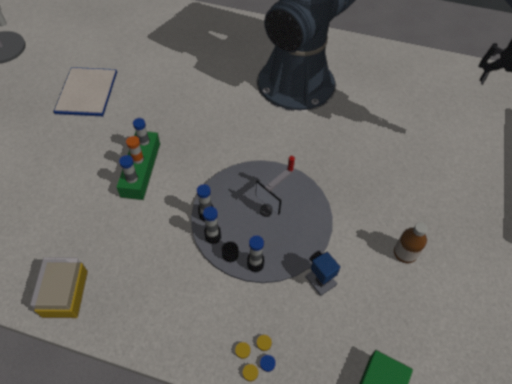

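The top view shows the orange tube in the middle rack hole (379,215). The viewer is centred near (250,198), with the empty socket at (264,154), which is bearing -10. The pin is at (233,228). The scene view agrees, so the mirror target is q = 45°.

```bash
cat > h.py <<'E'
import numpy as np,cv2
from scipy.spatial.transform import Rotation as R
def cast(d,uv,z,cfw=None):
    T=np.linalg.inv(d["camera_from_world"] if cfw is None else cfw)
    ray=T[:3,:3]@[(uv[0]-d["cx"])/d["fx"],(uv[1]-d["cy"])/d["fy"],1]
    return T[:3,3]+ray*(z-T[2,3])/ray[2]
def blobs(m,amin=15):
    n,_,s,c=cv2.connectedComponentsWithStats(m.astype(np.uint8))
    return [(c[i],s[i][:5]) for i in range(1,n) if s[i][4]>=amin]
def hsv(d): return cv2.cvtColor(np.ascontiguousarray(d["pixels"]),cv2.COLOR_RGB2HSV)
def down(a): # tool down, jaw axis y along world bearing a
    y=np.array([np.cos(a),np.sin(a),0]);z=np.array([0,0,-1.]);return R.from_matrix(np.c_[np.cross(y,z),y,z]).as_quat()
E
python3 - <<'E'
from h import *
for n in("top","scene"):
    d=dict(np.load(n+".npz")); h=hsv(d);H,S,V=cv2.split(h)
    for nm,m,z in(("blue",(H>105)&(H<128)&(S>150)&(V>60),.13),("orange",(H>4)&(H<14)&(S>170)&(V>120),.124),("red",((H<4)|(H>174))&(S>170)&(V>100),.16),("green",(H>50)&(H<80)&(S>120),.05),("black",(V<35),.046)):
        for c,s in blobs(m):
            if n=="top" and not(80<c[0]<400 and 100<c[1]<260): continue
            if n=="scene" and not(100<c[0]<350 and 100<c[1]<300):continue
            print(n,nm,np.round(c,1),s,np.round(cast(d,c,z),4)[:2], d["depth"][int(c[1]),int(c[0])])
d=dict(np.load("top.npz"));H,S,V=cv2.split(hsv(d))
D=d["depth"];print("bench depth",D[198,330],D[240,270],h[240,270],h[250,330],hsv(d)[215:235:5,205:220:5].tolist(),hsv(d)[270,200],hsv(d)[154,264])
E
```

```text
top blue [240.7 147. ] [236 142  11  11 100] [0.6663 0.0652] 1.2186469
top blue [184.3 151.7] [177 144  17  16  77] [0.6519 0.2223] 1.2426233
top blue [284.5 162. ] [279 157  12  11 103] [ 0.6252 -0.058 ] 1.2175989
top blue [298.  181.6] [293 176  11  12 103] [ 0.5703 -0.0959] 1.2154688
top blue [374.8 191.9] [370 187  11  11  98] [ 0.5425 -0.3124] 1.2292787
top blue [383.4 237. ] [378 232  12  11 100] [ 0.416  -0.3358] 1.2268792
top orange [379.3 214.6] [374 210  12  11  98] [ 0.4787 -0.3265] 1.2205557
top red [232.4 227.4] [231 226   4   4  15] [0.4429 0.0856] 1.1657277
top green [368.5 214.5] [354 181  35  68 964] [ 0.4781 -0.3163] 1.2951243
top black [263.1 154. ] [257 148  13  13 137] [ 6.58e-01 -5.00e-04] 1.3307657
top black [242.7 154.8] [236 150  12   9  33] [0.6551 0.0607] 1.2605295
top black [193.7 159.2] [189 155  10  10  50] [0.641  0.2067] 1.2464584
top black [282.4 169.7] [276 167  12   5  22] [ 0.6111 -0.0583] 1.2839506
top black [291.1 185.8] [288 179  10  11  23] [ 0.5631 -0.0847] 1.2952724
top black [251.7 205.3] [249 202   8   7  15] [0.5041 0.0329] 1.2296225
scene
[... 694 characters left out ...]
9.1] [261 206   9   9  32] [0.5278 0.0472] 1.1981844
scene black [211.6 237.8] [204 228  16  16 105] [ 0.6474 -0.0528] 1.1295435
scene black [229.5 251.4] [222 242  16  20 260] [0.669  0.0008] 1.1409438
scene black [314.9 255.5] [310 252  11   9  41] [0.6167 0.1981] 1.0578588
scene black [253.3 265.4] [247 255  16  17 105] [0.6865 0.0659] 1.090007
scene black [318.3 281.1] [316 278   6   7  25] [0.6785 0.2206] 1.0974818
bench depth 1.3454728 1.3266746 [115  17  89] [ 15  15 134] [[[105, 20, 101], [101, 21, 97], [99, 18, 97]], [[107, 24, 95], [107, 18, 102], [103, 24, 97]], [[120, 19, 96], [113, 21, 97], [103, 23, 101]], [[105, 25, 101], [105, 16, 96], [107, 19, 95]]] [ 33  15 150] [60 16 32]
```

```bash
cat >> h.py <<'E'
def fit(b,P): # viewer centre, yaw from points at radius .155, bearings b deg
    M=np.array([[.155*np.cos(np.radians(x)),.155*np.sin(np.radians(x))] for x in b]);P=np.array(P)
    A=((M-M.mean(0))*[1,-1])@[1,1j] if 0 else (M-M.mean(0))@np.array([1,1j]);B=(P-P.mean(0))@np.array([1,1j])
    w=np.vdot(A,B);w/=abs(w);c=P.mean(0)-np.array([(M.mean(0)@np.array([1,1j])*w).real,(M.mean(0)@np.array([1,1j])*w).imag])
    return c,np.angle(w),np.abs(A*w-B)
E
python3 - <<'E'
from h import *
from cell import r,optics
P=[[.6663,.0652],[.6252,-.058],[.5703,-.0959]]
c,y,e=fit([15,-35,-60],P);print(c,y,e)
rk=np.array([.5425-.416,-.3124+.3358]);print("rack x bearing",np.arctan2(rk[1],rk[0]))
d=dict(np.load("top.npz"))
for b,rr,nm in((-10,.155,"socket"),(160,.08,"pin"),(60,.19,"lens")):
    a=y+np.radians(b);print(nm,c+rr*np.array([np.cos(a),np.sin(a)]))
H,S,V=cv2.split(hsv(d));m=((H>90)&(H<130)&(S<60)&(V<125)).astype(np.uint8)
cs=max(cv2.findContours(m,0,1)[0],key=cv2.contourArea);(u,v),rad=cv2.minEnclosingCircle(cs);print("disk",u,v,rad,cast(d,(u,v),.012))
a=np.arctan2(rk[1],rk[0])+np.pi/2
r.move_to([.479-.06,-.3265,.30],down(a))
T0=(r.current_tool_pos(),r.current_ee_rot());print(T0,r.current_q(),r.current_t())
w=optics.get_image("wrist");np.savez("w1",pos=T0[0],rot=T0[1],**w);cv2.imwrite("pics/w1.png",w["pixels"][:,:,::-1]);print(np.round(w["mount"],3).tolist())
E
```

```text
[0.51258893 0.04785554] -0.14496471812334485 [0.00076009 0.00049301 0.00049292]
rack x bearing 0.18291265732169482
socket [ 0.6597449  -0.00082836]
pin [0.44215463 0.0857898 ]
lens [0.63036222 0.19695099]
disk 249.18299865722656 198.0445098876953 60.0294303894043 [0.52674665 0.04060767 0.012     ]
(array([ 0.41930631, -0.32608871,  0.29997799]), array([-9.16638868e-02,  9.95790003e-01,  3.83226209e-05,  1.16677620e-05])) [-7.48670768e-01  2.70969553e-01  1.64225964e+00  7.27373199e-05
  1.22840499e+00 -2.50307699e+00] 3.275
[[-0.0, -0.963, -0.269, 0.069], [1.0, -0.0, 0.0, -0.0], [-0.0, -0.269, 0.963, -0.122], [0.0, 0.0, 0.0, 1.0]]
```

View pics/w1.png

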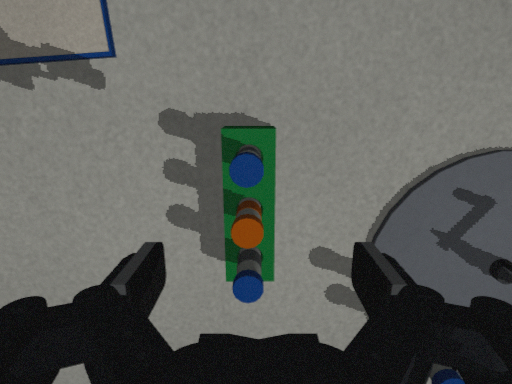

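The wrist view shows the orange cap at (247,232) between two blue caps, with the rack aligned to the jaws. I'll refine the tube position and grasp, with joint 6 turned by half a turn.

```bash
cat >> h.py <<'E'
def wcfw(w,pos,rot):
    T=np.eye(4);T[:3,:3]=R.from_quat(rot).as_matrix();T[:3,3]=pos
    return np.linalg.inv(T@w["mount"])
def orange(d):
    H,S,V=cv2.split(hsv(d));return max(blobs((H>4)&(H<14)&(S>170)&(V>120)),key=lambda b:b[1][4])
E
python3 - <<'E'
from h import *
from cell import r,optics
w=dict(np.load("w1.npz"));C=wcfw(w,w["pos"],w["rot"])
H,S,V=cv2.split(hsv(w))
for nm,m in(("o",(H>4)&(H<14)&(S>190)&(V>170)),("b",(H>105)&(H<128)&(S>150)&(V>100))):
    for c,s in blobs(m,200): print(nm,c,s,cast(w,c,.124,C))
a=.183-np.pi/2
r.move_to([.479,-.3265,.24],down(a))
p,q=r.current_tool_pos(),r.current_ee_rot();w=optics.get_image("wrist");C=wcfw(w,p,q)
np.savez("w2",pos=p,rot=q,**w);cv2.imwrite("pics/w2.png",w["pixels"][:,:,::-1])
H,S,V=cv2.split(hsv(w))
for c,s in blobs((H>4)&(H<14)&(S>190)&(V>170),100): print("o2",c,s,cast(w,c,.124,C))
print(p,r.current_q(),r.current_t())
E
```

```text
b [246.06242497 170.26890756] [230 155  33  32 833] [ 0.4129796  -0.33906619  0.124     ]
b [247.67114094 288.96979866] [233 276  30  26 596] [ 0.54098148 -0.31492555  0.124     ]
[ 0.47899613 -0.32649831  0.24003067] [-6.78643541e-01  4.17921195e-01  1.58712608e+00  3.26088834e-05
  1.13650205e+00  7.08823960e-01] 6.0833
```

View pics/w2.png

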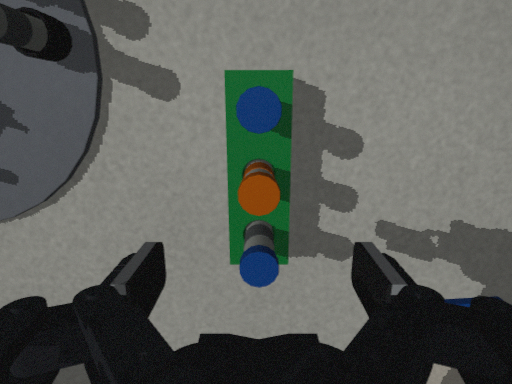

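Wrist close view: cap at about (259,194), on the jaw centre line (259). Both neighbours are in place.

Run:
```python
from h import *
for n,uv in(("w1",(247.5,232)),("w2",(259,194.5))):
    w=dict(np.load(n+".npz"));print(cast(w,uv,.124,wcfw(w,w["pos"],w["rot"])),hsv(w)[int(uv[1]),int(uv[0])],w["depth"][int(uv[1]),int(uv[0])])
    H,S,V=cv2.split(hsv(w))
    for c,s in blobs((H>4)&(H<20)&(S>200)&(V>120),100):print(c,s)
```

```text
[ 0.47594236 -0.32656718  0.124     ] [ 14 237 138] 0.31941357
[246.9501385  232.94875346] [232 219  31  29 722]
[ 0.47757102 -0.32735202  0.124     ] [ 14 237 139] 0.24485002
[258.4248062  194.77054264] [ 239  175   40   41 1290]
```

Run:
```python
from h import *
from cell import r,optics
P=np.array([.4775,-.3270])
r.move_linear([*P,.117],rot=down(.183-np.pi/2),vel=.1)
print(r.current_contact_force())
r.set_gripper(0.0,squeeze=40)
print(r.current_opening(),r.current_contact_force(),r.current_torque(),r.current_tool_pos(),r.current_t())
r.move_linear([*P,.19],vel=.1);r.sleep(.2)
print(r.current_opening(),r.current_contact_force(),r.current_tool_pos(),r.current_t())
w=optics.get_image("wrist");p,q=r.current_tool_pos(),r.current_ee_rot();np.savez("w3",pos=p,rot=q,**w);a=w["pixels"][:,:,::-1];s=optics.get_image("scene")["pixels"][:,:,::-1]
cv2.imwrite("pics/w3.png",cv2.resize(np.hstack([a,s]),(800,300)))
```

```text
[-0.04779968  0.3728687  -0.21388862]
0.38136564610906376 [-0.11102264 -0.35389394  4.25430269] [0.08352164 0.04772452 0.02238909] [ 0.47765627 -0.32711101  0.1173202 ] 8.0
0.3802416013293033 [-0.35826154  0.34768215 -0.86909531] [ 0.47730887 -0.32684908  0.18938697] 9.0833
```

View pics/w3.png

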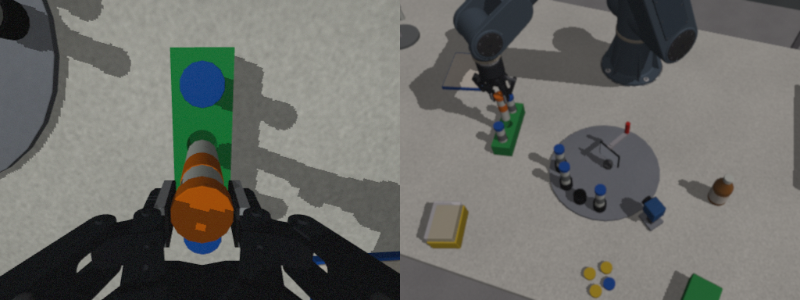

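The tube is held upright in the jaws, and both blue tubes are still in the rack. Next I'll look at the socket from close by, with the tube held high.

Run:
```python
from h import *
from cell import r,optics
a=-.145-np.radians(10)
r.move_linear([.4775,-.327,.28],vel=.2)
X=np.array([np.sin(-a),np.cos(a)]);print(X)
S=np.array([.6597,-.0008])
r.move_to([*(S-.085*X),.28],down(a));r.sleep(.3)
p,q=r.current_tool_pos(),r.current_ee_rot();w=optics.get_image("wrist");C=wcfw(w,p,q)
np.savez("w4",pos=p,rot=q,**w);cv2.imwrite("pics/w4.png",w["pixels"][:,:,::-1])
H,Sa,V=cv2.split(hsv(w))
for c,s in blobs((H>105)&(H<128)&(Sa>150)&(V>60),150): print("b",c,s,cast(w,c,.13,C))
print(p,r.current_q(),r.current_t(),r.current_opening())
```

```text
[0.31412316 0.94938224]
b [239.36761488   5.97374179] [220   0  40  16 457] [0.66219441 0.05634553 0.13      ]
b [242.28745645 160.04616725] [ 224  141   38   39 1148] [ 0.62491763 -0.05769545  0.13      ]
b [199.41507634 216.24427481] [ 182  198   36   37 1048] [ 0.57034648 -0.09455482  0.13      ]
[ 0.63281674 -0.08225158  0.28007682] [-2.01886344e-01  4.89651036e-01  1.37496140e+00 -1.02895896e-05
  1.27680779e+00  1.18723226e-01] 11.25 0.3864995494235267
```

View pics/w4.png

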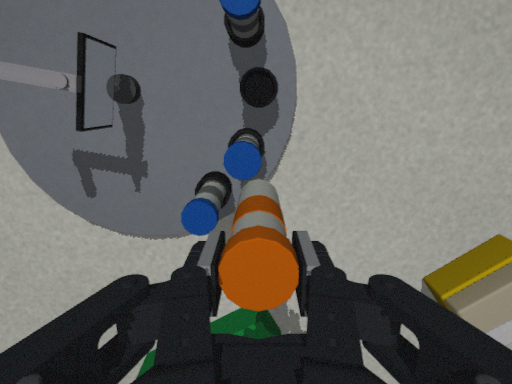

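The wrist view shows the empty socket at (259,87). The neighbouring caps agree with the top-view fit to about 1 mm. I'll measure the rim and then insert.

Run:
```python
from h import *
from cell import r
w=dict(np.load("w4.npz"));C=wcfw(w,w["pos"],w["rot"]);V=hsv(w)[:,:,2]
g=(V<45).astype(np.uint8)
for c,s in blobs(g,300):
    if abs(c[0]-259)<30 and abs(c[1]-87)<30:
        u,v=s[0]+s[2]/2,s[1]+s[3]/2;print(c,s,cast(w,c,.046,C),cast(w,(u,v),.046,C))
P=[[.6663,.0652],[.6249,-.0577],[.5703,-.0946]]
c,y,e=fit([15,-35,-60],P);print(c,y,e);b=y-np.radians(10);print(c+.155*np.array([np.cos(b),np.sin(b)]))
```

```text
[258.12878788  86.90151515] [ 240   67   37   41 1188] [ 6.58454460e-01 -3.82430401e-04  4.60000000e-02] [ 0.65864077 -0.00108913  0.046     ]
[0.51279002 0.0488072 ] -0.14884311296891797 [0.00118945 0.0003637  0.00113812]
[ 6.59756064e-01 -4.47064036e-04]
```

Run:
```python
from h import *
from cell import r,optics
S=np.array([.6590,-.0008])
r.move_linear([*S,.28],vel=.15);r.move_linear([*S,.165],vel=.1);r.sleep(.2)
print(r.current_tool_pos());f0=r.current_contact_force();print(f0)
for z in np.arange(.160,.1195,-.004):
    r.move_linear([*S,z],vel=.04);f=r.current_contact_force()-f0;print(round(z,3),np.round(r.current_tool_pos(),4),np.round(f,1))
    if f[2]>8: break
print(r.current_opening(),r.current_torque(),r.current_t())
```

```text
[ 0.6591682  -0.00079676  0.16545287]
[ 0.18460904 -0.00940191 -0.99848406]
0.16 [ 0.6588 -0.0008  0.1596] [-1.5 -0.1  1. ]
0.156 [ 0.6589 -0.0008  0.1556] [-0.7 -0.8  1.3]
0.152 [ 0.6589 -0.0008  0.1517] [-0.4  0.   1.3]
0.148 [ 0.6589 -0.0008  0.1477] [0.  0.9 1.3]
0.144 [ 0.6588 -0.0008  0.1437] [0.5 1.1 1.2]
0.14 [ 0.6588 -0.0008  0.1397] [-0.1  1.6  0.3]
0.136 [ 0.6588 -0.0008  0.1357] [-0.2  0.4  0.5]
0.132 [ 0.6589 -0.0008  0.1317] [-0.9  0.6  0.5]
0.128 [ 0.6589 -0.0008  0.1277] [-0.3  0.6  1.4]
0.124 [ 0.6589 -0.0008  0.1237] [-1.3 -0.1  0.7]
0.12 [ 0.6611 -0.0011  0.1228] [ 0.9 -1.2 16.4]
0.37979360311418164 [-0.14473295 -0.31207977 -0.01539689] 16.2417
```

It bottomed at TCP z ≈ 0.123, as predicted for a seated tube. I'll release, retreat and look.

Run:
```python
from h import *
from cell import r,optics
S=np.array([.6590,-.0008])
r.move_linear([*S,.1235],vel=.04);r.set_gripper(.65)
r.move_linear([*S,.26],vel=.12)
a=-.1469-np.radians(10);X=np.array([np.sin(-a),np.cos(a)])
# toward the pin, seen from above
c=np.array([.5127,.0483]);b=-.1469+np.radians(160);pin=c+.08*np.array([np.cos(b),np.sin(b)]);print("pin",pin)
ja=b+np.pi/2-np.pi  # tangential jaw axis
r.move_to([*(pin+[0.0,-0.06]),.30],down(ja) );
print(r.current_q(),r.current_t())
p,q=r.current_tool_pos(),r.current_ee_rot();w=optics.get_image("wrist");C=wcfw(w,p,q);np.savez("w5",pos=p,rot=q,**w)
H,Sa,V=cv2.split(hsv(w))
for cc,s in blobs(((H<4)|(H>174))&(Sa>170)&(V>80),20):print("red",cc,s,cast(w,cc,.160,C),cast(w,cc,.169,C))
s=optics.get_image("scene");t=optics.get_image("top");np.savez("top5",**t)
H,Sa,V=cv2.split(hsv(t))
for cc,ss in blobs((H>4)&(H<16)&(Sa>170)&(V>100),15):print("top orange",cc,ss,cast(t,cc,.13))
cv2.imwrite("pics/w5.png",np.hstack([cv2.resize(w["pixels"],(400,300)),cv2.resize(s["pixels"][100:300,100:367],(400,300))])[:,:,::-1])
```

```text
pin [0.44233924 0.08637051]
[-4.56884512e-02  1.02426726e-01  1.84946039e+00 -3.21701176e-05
  1.18961615e+00 -1.11908427e+00] 19.375
red [322.03169014 154.11267606] [313 141  19  24 284] [0.44198489 0.08656924 0.16      ] [0.43990709 0.08561091 0.169     ]
top orange [263.87 150.18] [259 145  11  11 100] [6.57915826e-01 1.30517208e-04 1.30000000e-01]
```

View pics/w5.png

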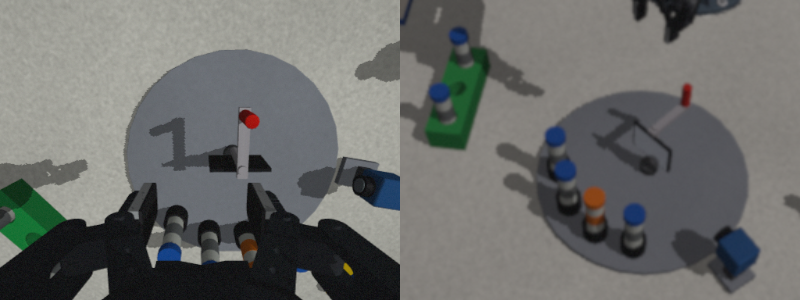

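The orange tube stands in the empty socket, level with its neighbours. The red pin is measured at (0.442, 0.0866), against a prediction of (0.4423, 0.0864). Now I'll grasp the pin and swing it.

Run:
```python
from h import *
from cell import r,optics
c=np.array([.5127,.0483]);yaw=-.147
def pose(q): 
    n=yaw-.349+q;return c-.08*np.array([np.cos(n),np.sin(n)]),down(n+np.pi/2)
p,o=pose(0)
r.move_to([*p,.23],o);f0=r.current_contact_force()
r.move_linear([*p,.156],vel=.08);print("down",r.current_contact_force()-f0)
r.set_gripper(0,squeeze=25);print("grip",r.current_opening(),r.current_contact_force()-f0,r.current_tool_pos(),p)
T=.785
for q in np.linspace(0,T,10)[1:]:
    p,o=pose(q);r.move_linear([*p,.156],rot=o,vel=.06)
    f=r.current_contact_force()-f0
    if np.linalg.norm(f)>25: print("force",q,f);break
r.sleep(.3)
t=r.current_tool_pos();n=np.arctan2(*(c-t[:2])[::-1]);print("q est",n-yaw+.349,"radius",np.linalg.norm(c-t[:2]),t,r.current_contact_force()-f0,r.current_opening(),r.current_t())
for nm in("top","scene"):
    d=optics.get_image(nm);np.savez(nm+"6",**d)
    i=d["pixels"][:,:,::-1];i=i[130:280,170:370] if nm=="top" else i[120:300,150:390]
    cv2.imwrite(f"pics/{nm}6.png",cv2.resize(i,(800,600),interpolation=cv2.INTER_CUBIC))
```

```text
down [-0.70040254 -0.53271276 -1.31640463]
grip 0.18255034092995423 [-3.45889404 -3.40075692  5.20541461] [0.44229249 0.08620303 0.15625467] [0.44234054 0.08637291]
q est 0.7832991105820848 radius 0.08019253390016749 [0.43579434 0.0255764  0.1562349 ] [-5.75437776 -1.48041013  6.6121506 ] 0.17659853997598535 24.1917
```

View pics/top6.png

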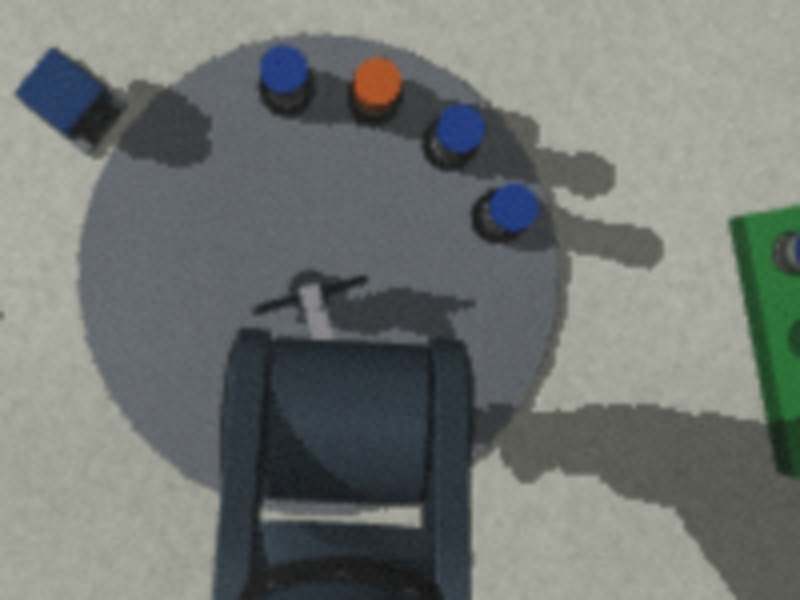

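View pics/scene6.png

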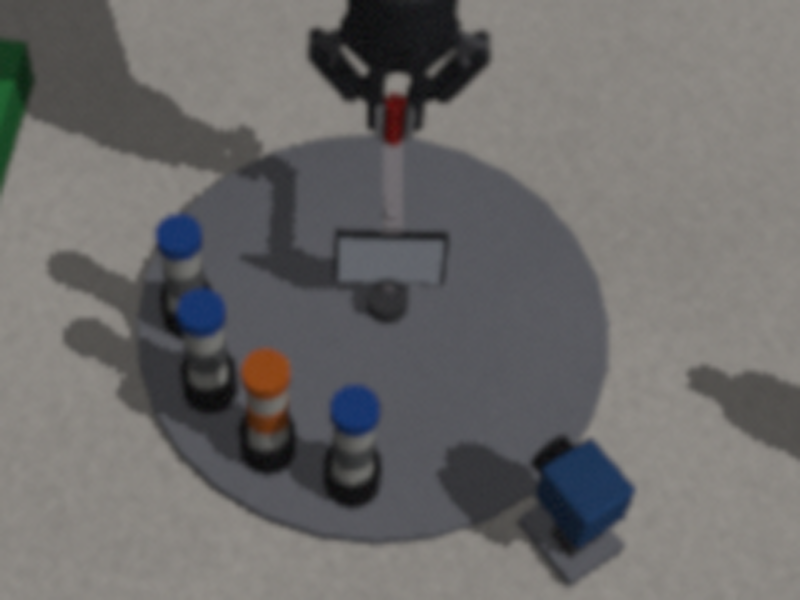

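The top view shows the mirror tilted about 15.5–16.6° in the image, as expected. The tube is seated, and the lens bearing measured from the camera body (51.4°) matches the fit (51.6°). Handing in while still holding the pin.

Run:
```python
from cell import r
print(r.current_tool_pos(),r.current_opening(),r.current_t());r.hand_in()
```

```text
[0.43578608 0.02558911 0.15622968] 0.176202628940378 24.2917
the job is handed in; nothing more can be done
```

I moved the orange tube from the middle rack hole to the empty socket (bearing -10°) and let go of it. I then gripped the red pin, swung the mirror to q ≈ 0.783 rad (target 0.785), and handed in at 24.3 s still holding it.

- **Tube:** it touched bottom at tool height 0.123 m, where a seated tube was expected. Pictures show it standing level with its neighbours.
- **Mirror:** the angle comes from the tool position (80.2 mm from the axis, 80 nominal). I read the plate at about 15.5° by eye in the top view, against 16.6° expected, which is within how well I could read it. The camera body lies at 51.4° from the axis, against 51.6° predicted.
- **Left alone:** both blue rack tubes were still in place in the view after the tube was seated. I made no contact with the bottle; I did not measure its position again at the end.
- **Disagreement:** the base plate's outline centre came out about 16 mm from the mirror axis I used. I kept the axis because the tube caps, pin and socket all agreed with it to about 1.5 mm. I put the difference down to shadow or an off-centre plate, without checking.
- **Not checked:** I had no view through the blue camera itself, so the orange band being seen there is inferred from the geometry.

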